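# Hang the deep-cup ear defenders on the bench stand

### The arm

A 7-joint arm with a two-finger parallel gripper is mounted at the origin on the work surface. World frame = base frame: x ahead of the robot, y to its left, z up, the work surface at z = 0. Lengths are in mm, angles in rad, forces in N, time in s.
With the tool pointing down it reaches from about 425 to 925 mm from the base axis. Payload 6.8 kg.
Tool frame: the origin (TCP) lies at the very end of the fingers, on their centre line; the grasp point (between the pads) lies 19 mm behind it; x points along the fingers, y is the direction in which the jaws open and shut, and the axes are right-handed (so a half turn about x gives the same grasp; the last joint's range is limited). The gripper opens to 88 mm and grips with 3 to 60 N. Pads are 20 mm wide; open, the fingers measure 115 mm over their backs; the gripper's body (75 mm by 178 mm) begins 61 mm behind the grasp point.
Start: joints at [1.001, 0.477, 0.022, 1.555, -0.011, 1.109, -0.083], TCP at [300.765, -604.308, 222.664] pointing down, gripper open.
Joint ranges: [-2.96, 2.96], [-0.34, 2.1], [-1.41, 1.46], [0.24, 2.44], [-1.37, 4.51], [0.17, 1.92], [-2.96, 2.96]. Speed limits (rad/s): [2.39, 2.39, 3.14, 3.14, 3.14, 3.14, 3.14].

### API

Orientations are given as a unit quaternion [w, x, y, z].
In Python, from plant import get_obs, get_image, camera_info, close_job, find_in, cut_out gives the robot as it stands.
- The arm moves only by the tool step_arm, never from a script. Its argument "moves" is a list of rows, each a list of 4 numbers: the shift along the tool's x, y, z in m, then the turn about the tool's x in degrees. In form: [[tx, ty, tz, turn], ...]. A call has 1 to 12 rows; each row is the pose to reach, as a shift and turn from the pose measured when the call began, along the tool's axes at that moment; what a row does not reach only later rows make up. A row lasts 1/12 s, in which the tool goes at most 41.7 mm and 7.16 degrees, less where a joint would pass 70% of its speed; a pose out of reach is approached as far as the arm can. A call with a gripper value outside its range is refused whole. "claw" is the closure, from 0 (fully open) to 1 (shut), set as the call begins (left out, the last holds). The fingers move at their own pace and stop on an object; "newtons" is the grip in N (left out, the last holds). Time passes only in rows, so rows that repeat a pose let the fingers close. It gives the time, the measured TCP pose, the force and the opening at its end, in the units of the state.
- get_obs(): the state, without advancing time (a new reading comes with each control period).
- get_image(name): name is "scene" or "top"; returns the picture (420x560x3 uint8, red, green, blue); there is no depth.
- camera_info(name): a dict with "mtx" (3x3 intrinsics, pixels), "position" and "attitude" of the camera in the world. Camera axes: x right, y up, looking along -z (the intrinsics and any distortion apply to the point x, -y, -z); pixel columns grow to the right and rows downward; lengths in mm; the calibration is good to about 2 mm. A picture is of the moment at which its call begins. camera_info takes no time and is no camera call.
- close_job(): hands the job in, once; it reports no verdict.
Trained networks look in the newest picture that a camera, given by its name, has taken for a name from the list of things; names that differ only in an ending like _2 or _b are one class to them, and where a whole thing is asked for, a point or a joint stands for the part that bears it (a point fixed in the world has none). Each returns a list of dicts, best first, with "p" (0 to 1); they miss things now and then, are a little off and sometimes report something else, mostly with a low value. They report only what shows in the picture. A call takes as long as a camera call. They do not tell look-alikes from the thing itself.
- find_in(name, camera): "bbox" ([centre column, centre row, width, height] in pixels, round what is visible of it).
- cut_out(name, camera): "pixels" (420x560 bool, what is visible of it) and "bbox" ([centre column, centre row, width, height] in pixels, round what is visible of it).
The state is a dict: "time": time; "qpos": joint angles; "qd": joint speeds; "effort": joint torques, N m; "ee_pos": TCP position; "tcp_rot": TCP orientation; "ft_force": force on the tool from outside, world axes, zero at the start; "ft_torque": the same for the moment, N m; "finger_gap": finger opening in mm.
Only numpy, scipy, OpenCV 4.12 (cv2) and the standard library are available. Lean on these libraries where they do the work, as an engineer would, in place of code of your own. Each camera call takes 0.05 s, during which the arm holds its last target. There are 200 camera calls.

### The job

Two pairs of ear defenders stand on the workshop bench. Pick up the larger pair, the one with the deep, bulky cups, and lower it gently over the round bar of the bench stand, so that its headband lies square across the bar between the two posts and hangs there with one cup on either side. Leave the smaller pair with the slim cups standing where it is.

Things in the scene. Friction and masses are not known exactly. Their poses are not given: they have to be found in the camera images.
- deep_mid (a point): Centre of the larger ear defenders, a rigid inverted U on two cups: 150 mm high (point 75 up), 166 wide (own y), 64 deep (own x), z up, 0.17-0.35 kg. Cups 80 high, 48 thick, 70 mm clear gap between. Mid-headband a grip pad: 28 wide (x), flat top 30 long (y), 18 thick, 57 to 75 mm above the point. On the bar its underside rests on the bar's top; fingertips below the underside would hit the bar.
- slim_mid (a point): Centre of the smaller ear defenders, to be left alone: same build and colours (blue cups, grey cushions, black band), standing on thin cups (56 mm high, 22 mm thick); 125 mm high, 114 mm wide (own y), 50 mm deep (own x). Point 62.5 mm above its underside.
- bar_top (a point): Fixed bench stand: level round steel bar, 16 mm in diameter, along its own x, 280 mm long between two flat posts that rise 1 mm above the bar, on a base plate 320 x 110 x 10 mm. The point is on top of the bar half-way between the posts, 155 mm above the bench; y is level and square to the bar, z up.
Things that resemble listed ones, but are neither listed nor needed, are in the scene too. Leave any yellow look-alike of the part that bears deep_mid alone. Leave any orange look-alike of the part that bears slim_mid alone.

How it is judged (in metres and radians):
On the way:
1. the larger pair is lifted clear of the bench, upright (height (world z) of deep_mid above 0.11 m and angle between deep_mid's own z axis and vertical below 0.5 rad), for 0.1 s.
At the end, for the whole second after the job is handed in: The larger pair hangs at rest on the bar, a cup on either side: centre within 90 mm of mid-bar along it, 35 mm sideways, 40 to 75 mm below the bar top; tilt and squareness within 0.4 rad. The slim pair is upright (0.2 rad), within 30 mm of its start (x of deep_mid in the frame of bar_top between -0.09 and 0.09 m and y of deep_mid in the frame of bar_top between -0.035 and 0.035 m and z of deep_mid in the frame of bar_top between -0.075 and -0.04 m and angle between deep_mid's own z axis and vertical below 0.4 rad and angle between the x axis of deep_mid and the x axis of bar_top, either way round below 0.4 rad and contact force between deep and stand above 0.5 N and linear speed of deep below 0.03 m/s and distance of slim_mid from where it was at the start of the episode below 0.03 m and angle between slim_mid's own z axis and vertical below 0.2 rad); the robot touches nothing.
It fails at once if the larger pair is dropped or slammed on the stand (over 70 N) (contact force between deep and stand above 70 N).
It fails at once if the slim pair is pushed away (30 mm) or tipped over (distance of slim_mid from where it was at the start of the episode above 0.03 m or angle between slim_mid's own z axis and vertical above 0.5 rad).
It also fails if it takes over 51 s, if anything falls off the work surface, if the arm or the gripper's body presses on something with over 40 N, if the wrist force passes 120 N, or if a joint passes its speed limit or range.

## Working session

There is one attempt and no reset: what is moved stays moved. The work goes in short steps, Python scripts to look and compute and a tool call to move; the robot and the scene stay as the last step left them, time stands still between calls to the robot, and variables do not carry over. Pictures are saved under pics/ and viewed, about 8 in all and at most 12, crops included, and the job is handed in when it is done.

Besides the shell and the picture viewer there is one more tool, called after "Request:" by a JSON object that holds its "name" and its "arguments". step_arm: Moves the arm, as the interface text tells. Its arguments: {"type":"object","properties":{"moves":{"type":"array"},"claw":{"type":"number"},"newtons":{"type":"number"}},"required":["moves"]}

```bash
mkdir -p pics; cat > h.py <<'E'
import numpy as np,cv2
from plant import *
from scipy.spatial.transform import Rotation as R
def cam(n):
    c=camera_info(n);a=np.array(c["attitude"],float)
    Rm=a if a.shape==(3,3) else R.from_quat(a,scalar_first=True).as_matrix()
    return np.array(c["mtx"],float),np.array(c["position"],float),Rm
def ray(n,u,v,z):
    K,p,Rm=cam(n);d=np.linalg.inv(K)@[u,v,1];d=Rm@[d[0],-d[1],-d[2]]
    return p+d*(z-p[2])/d[2]
def proj(n,P):
    K,p,Rm=cam(n);q=(np.atleast_2d(P)-p)@Rm;q=q*[1,-1,-1];s=q@K.T
    return s[:,:2]/s[:,2:]
E
python3 - <<'E'
from h import *
for n in("scene","top"):
    im=get_image(n);cv2.imwrite(f"pics/{n}0.png",im[...,::-1]);print(n,camera_info(n))
    for t in("deep_mid","slim_mid","bar_top"):
        try: print(t,[(round(d["p"],2),np.round(d["bbox"])) for d in find_in(t,n)])
        except Exception as e: print(t,e)
print(get_obs())
E
```

```text
scene {'mtx': array([[458.87382529,   0.        , 281.44941407],
       [  0.        , 458.87382529, 210.05595348],
       [  0.        ,   0.        ,   1.        ]]), 'position': array([1080.32089151, -663.66089471,  873.98739128]), 'attitude': array([0.85771243, 0.38564088, 0.14455966, 0.30775478])}
deep_mid [(0.69, array([214., 211.,  52.,  66.])), (0.63, array([130., 302.,  41.,  85.])), (0.6, array([251., 255.,  46.,  79.])), (0.23, array([328., 167., 108.,  81.]))]
slim_mid [(0.92, array([243., 334.,  54.,  61.])), (0.87, array([190., 323.,  46.,  68.]))]
bar_top [(0.62, array([330., 169., 102.,  82.]))]
top {'mtx': array([[520.30674199,   0.        , 284.90719351],
       [  0.        , 520.30674199, 207.21967466],
       [  0.        ,   0.        ,   1.        ]]), 'position': array([ 284.57774426,    7.61186889, 1498.98332812]), 'attitude': array([-0.69581261, -0.04802404,  0.06405518,  0.71374746])}
deep_mid [(0.85, array([315., 201.,  63.,  42.])), (0.74, array([414., 245.,  56.,  53.])), (0.61, array([298., 268.,  58.,  36.]))]
slim_mid [(0.91, array([394., 196.,  46.,  32.])), (0.73, array([375., 159.,  44.,  25.]))]
bar_top [(0.86, array([176., 227.,  69., 121.]))]
{'time': 0.4, 'qpos': array([ 1.00089618,  0.47709153,  0.0223865 ,  1.55554175, -0.01152709,
        1.10928528, -0.08308019]), 'qd': array([-0.00055234,  0.00020374, -0.00079556, -0.00098764,  0.00166385,
        0.00058362, -0.00084788]), 'effort': array([-1.94572589e-03, -5.82059777e+01,  1.53020315e+00, -2.72536290e+01,
       -5.45138621e-02,  1.20849712e-02,  3.96182986e-05]), 'ee_pos': array([ 300.73957441, -604.232089  ,  222.54224986]), 'tcp_rot': array([-0.16175225, -0.68833317, -0.16189395,  0.68834875]), 'ft_force': array([ 0.20856074, -0.48910342, -0.09607452]), 'ft_torque': array([ 0.00333913, -0.03039015,  0.0303304 ]), 'finger_gap': 87.7389503684455}
```

View pics/scene0.png

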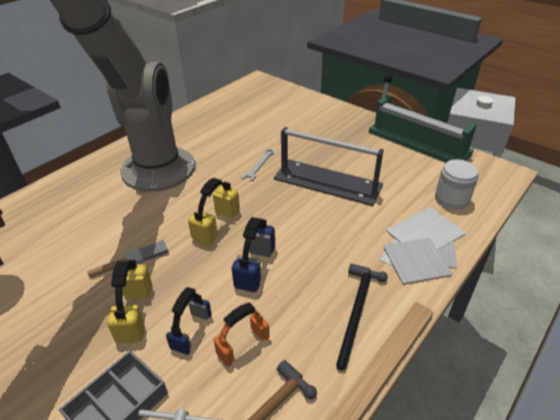

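View pics/top0.png

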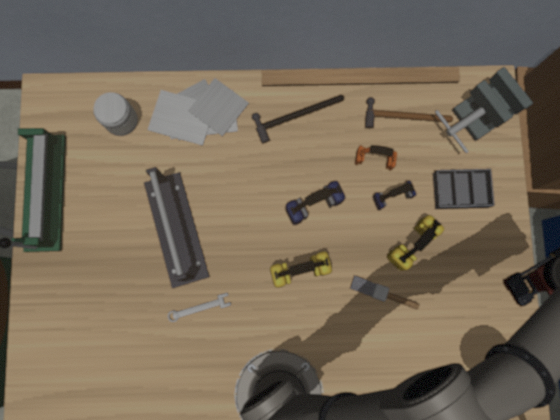

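The top view shows the blue deep pair at about (315,201), the blue slim pair at (394,196) and the stand at (176,227). In the scene view they are at (255,255), (190,323) and (330,169). Yellow and orange ones are look-alikes. Next I'll fit poses by matching silhouettes in both views.

```bash
cat >> h.py <<'E'
def box(x0,x1,y0,y1,z0,z1): return np.array([[x,y,z] for x in(x0,x1) for y in(y0,y1) for z in(z0,z1)],float)
DEEP=[box(-32,32,35,83,-75,5),box(-32,32,-83,-35,-75,5),box(-14,14,-20,20,57,75),
  np.vstack([box(-10,10,15,20,60,75),box(-10,10,45,65,0,10)]),np.vstack([box(-10,10,-20,-15,60,75),box(-10,10,-65,-45,0,10)])]
STAND=[box(-160,160,-55,55,-155,-145),box(-140,140,-8,8,-16,0),box(-148,-140,-12,12,-150,1),box(140,148,-12,12,-150,1)]
def sil(n,parts,x,y,z,yaw,S=2):
    m=np.zeros((420*S,560*S),np.uint8);c,s=np.cos(yaw),np.sin(yaw);Rz=np.array([[c,-s,0],[s,c,0],[0,0,1]])
    for b in parts:
        q=proj(n,b@Rz.T+[x,y,z]);cv2.fillConvexPoly(m,cv2.convexHull((q*S).astype(np.float32)).round().astype(np.int32),1)
    return cv2.resize(m.astype(np.float32),(560,420),interpolation=cv2.INTER_AREA)
def fit(parts,masks,x0,z):
    from scipy.optimize import minimize
    def cost(p):
        c=0
        for n,m in masks.items():
            s=sil(n,parts,p[0],p[1],z,p[2]/100);c+=1-np.minimum(s,m).sum()/np.maximum(s,m).sum()
        return c
    best=None
    for yaw in x0[2]:
        i=np.array([[x0[0],x0[1],yaw*100]]*4)+[[0,0,0],[20,0,0],[0,20,0],[0,0,20]]
        r=minimize(cost,i[0],method="Nelder-Mead",options=dict(initial_simplex=i,xatol=.1,fatol=1e-4,maxfev=250))
        if best is None or r.fun<best.fun:best=r
    return best
def pick(name,n,u,v):
    L=cut_out(name,n);d=min(L,key=lambda d:np.hypot(d["bbox"][0]-u,d["bbox"][1]-v));print(name,n,d["p"],np.round(d["bbox"]));return d["pixels"].astype(np.float32)
E
python3 - <<'E'
from h import *
for n in("scene","top"): get_image(n)
md={"top":pick("deep_mid","top",315,201),"scene":pick("deep_mid","scene",255,255)}
ms={"top":pick("bar_top","top",176,227),"scene":pick("bar_top","scene",330,169)}
for nm,parts,m,z,(u,v) in(("deep",DEEP,md,75,(315,201)),("stand",STAND,ms,155,(176,227))):
    x=ray("top",u,v,80);print(nm,x)
    for mm in(m,{"top":m["top"]},{"scene":m["scene"]}):
        r=fit(parts,mm,(x[0],x[1],np.arange(-1.5,1.6,.5)),z);print(list(mm),np.round(r.x,1),round(r.fun,3))
print("slim",ray("top",394,196,62))
E
```

```text
deep_mid top 0.87 [316. 202.  58.  41.]
deep_mid scene 0.96 [254. 255.  44.  78.]
bar_top top 0.96 [175. 228.  66. 123.]
bar_top scene 0.96 [327. 167. 107.  83.]
deep [ 526.71608659 -111.62109532   80.        ]Traceback (most recent call last):
  File "<stdin>", line 8, in <module>
  File "h.py", line 33, in fit
    r=minimize(cost,i[0],method="Nelder-Mead",options=dict(initial_simplex=i,xatol=.1,fatol=1e-4,maxfev=250))
    res = _minimize_neldermead(fun, x0, args, callback, bounds=bounds,
                               **options)
    fxr = func(xr)
    fx = function(np.copy(x), *(wrapper_args + args))
  File "h.py", line 28, in cost
    s=sil(n,parts,p[0],p[1],z,p[2]/100);c+=1-np.minimum(s,m).sum()/np.maximum(s,m).sum()
  File "h.py", line 21, in sil
    q=proj(n,b@Rz.T+[x,y,z]);cv2.fillConvexPoly(m,cv2.convexHull((q*S).astype(np.float32)).round().astype(np.int32),1)
  File "h.py", line 12, in proj
    K,p,Rm=cam(n);q=(np.atleast_2d(P)-p)@Rm;q=q*[1,-1,-1];s=q@K.T
           ~~~^^^
  File "h.py", line 5, in cam
    c=camera_info(n);a=np.array(c["attitude"],float)
ValueError: time passes only in moves, steps and waits
```

```bash
sed -i 's/^def cam(n)/import functools\n@functools.cache\ndef cam(n)/' h.py
python3 - <<'E'
from h import *
for n in("scene","top"): get_image(n)
md={"top":pick("deep_mid","top",315,201),"scene":pick("deep_mid","scene",255,255)}
ms={"top":pick("bar_top","top",176,227),"scene":pick("bar_top","scene",330,169)}
np.savez("m.npz",dt=md["top"],ds=md["scene"],st=ms["top"],ss=ms["scene"])
for nm,parts,m,z,(u,v) in(("deep",DEEP,md,75,(315,201)),("stand",STAND,ms,155,(176,227))):
    x=ray("top",u,v,80);print(nm,x)
    for mm in(m,{"top":m["top"]},{"scene":m["scene"]}):
        r=fit(parts,mm,(x[0],x[1],np.arange(-1.5,1.6,.5)),z);print(list(mm),np.round(r.x,1),round(r.fun,3))
        if len(mm)==2:
            for n in m:
                im=get_image(n)[...,::-1].copy() if nm=="deep" else cv2.imread(f"pics/o_{n}.png")
                s=(sil(n,parts,r.x[0],r.x[1],z,r.x[2]/100)>.5).astype(np.uint8)
                cv2.drawContours(im,cv2.findContours(s,0,2)[0],-1,(0,0,255),1);cv2.imwrite(f"pics/o_{n}.png",im)
a=cv2.imread("pics/o_top.png")[100:310,130:450];b=cv2.imread("pics/o_scene.png")[110:320,120:440]
cv2.imwrite("pics/ov.png",np.vstack([cv2.resize(np.hstack([a,b]),None,fx=1.25,fy=1.25,interpolation=cv2.INTER_CUBIC)]))
print("slim",ray("top",394,196,62),get_obs()["time"])
E
```

```text
deep_mid top 0.77 [315. 202.  60.  46.]
deep_mid scene 0.8 [252. 256.  48.  80.]
bar_top top 0.64 [175. 225.  72. 123.]
bar_top scene 0.57 [327. 169. 108.  86.]
deep [ 526.71608659 -111.62109532   80.        ]
['top', 'scene'] [ 525.1 -111.4   43.9] 0.327
['top'] [ 526.6 -111.4   44.3] 0.164
['scene'] [ 523.1 -112.3   47.7] 0.141
stand [463.58256607 271.45992252  80.        ]
['top', 'scene'] [466.4 284.6  27.2] 0.166
['top'] [466.8 287.3  26.7] 0.024
['scene'] [467.3 281.6  27.2] 0.103
slim [ 538.83636146 -336.66810042   62.        ] 1.1
```

View pics/ov.png

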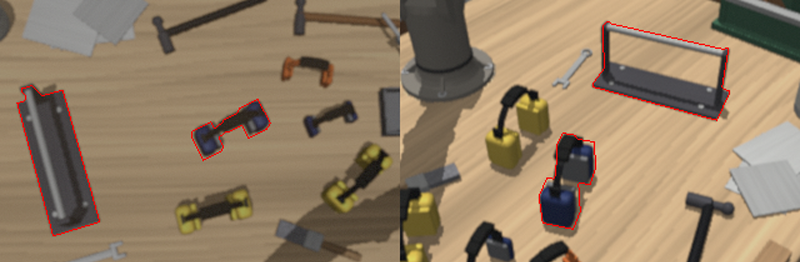

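Both fits are tight: deep at (525,−111) with yaw 0.44, stand at (466,285) with yaw 0.27. Now I'll work out the pick moves.

```bash
cat >> h.py <<'E'
def plan(P,jaw):
    o=get_obs();M=R.from_quat(o["tcp_rot"],scalar_first=True).as_matrix()
    d=M.T@(np.array(P)-o["ee_pos"]);t=M.T@[np.cos(jaw),np.sin(jaw),0]
    a=np.degrees(np.arctan2(t[2],t[1]));a=(a+90)%180-90
    print("t",o["time"],"pos",o["ee_pos"].round(1),"gap",round(o["finger_gap"],1),"F",o["ft_force"].round(1),"\nxaxis",M[:,0].round(3),"y",M[:,1].round(3),"z",M[:,2].round(3),"\nshift m",(d/1000).round(4),"turn",a.round(1),"q",o["qpos"].round(2))
E
python3 -c "
from h import *
plan([525.1,-111.4,230],.44)"
```

```text
t 1.1 pos [ 300.7 -604.3  222.7] gap 88.2 F [-0.8  0.3 -0.1] 
xaxis [-0. -0. -1.] y [ 0.446 -0.895 -0.   ] z [-0.895 -0.446  0.   ] 
shift m [-0.0073 -0.3413 -0.4205] turn -88.8 q [ 1.    0.48  0.02  1.56 -0.01  1.11 -0.08]
```

Request:
{"name": "step_arm", "arguments": {"moves": [[0,-0.024,-0.03,-6.3],[-0.007,-0.048,-0.06,-12.6],[-0.007,-0.073,-0.09,-19],[-0.007,-0.097,-0.12,-25.3],[-0.007,-0.122,-0.15,-31.7],[-0.007,-0.146,-0.18,-38],[-0.007,-0.17,-0.21,-44.4],[-0.007,-0.195,-0.24,-50.7],[-0.007,-0.22,-0.27,-57],[-0.007,-0.244,-0.3,-63.4],[-0.007,-0.268,-0.33,-69.7],[-0.007,-0.293,-0.36,-76]], "claw": 0, "newtons": 25}}

```text
time: 2.1
ee_pos: [493.1, -180.1, 230.1]
tcp_rot: [0.553, 0.441, 0.552, -0.441]
ft_force: [1.0, -0.6, -0.3]
finger_gap: 87.6
```

```bash
python3 -c "
from h import *
plan([525.1,-111.4,230],.44)"
```

```text
t 2.1 pos [ 493.1 -180.1  230.1] gap 87.6 F [ 1.  -0.6 -0.3] 
xaxis [ 0.001 -0.001 -1.   ] y [0.975 0.221 0.001] z [ 0.221 -0.975  0.001] 
shift m [ 0.0001  0.0464 -0.06  ] turn -12.5 q [ 0.59  0.25 -0.43  1.88  0.12  1.03  0.34]
```

Request:
{"name": "step_arm", "arguments": {"moves": [[0,0.023,-0.03,-6],[0,0.046,-0.06,-12.5],[0,0.046,-0.06,-12.5],[0,0.046,-0.06,-12.5]]}}

```text
time: 2.43
ee_pos: [525.5, -109.0, 230.2]
tcp_rot: [0.598, 0.378, 0.598, -0.377]
ft_force: [-0.1, -0.6, -0.6]
finger_gap: 87.6
```

```bash
python3 - <<'E'
from h import *
plan([525.1,-111.4,136],.44)
im=get_image("scene");a=im[100:330,130:380,::-1]
b=get_image("top")[110:290,200:450,::-1]
cv2.imwrite("pics/above.png",np.hstack([cv2.resize(a,(500,460)),cv2.resize(b,(300,216),interpolation=3).copy() if 0 else cv2.copyMakeBorder(cv2.resize(b,(300,216)),0,244,0,0,0)]))
E
```

```text
t 2.4333 pos [ 525.5 -109.   230.2] gap 87.6 F [-0.1 -0.6 -0.6] 
xaxis [ 0.001  0.    -1.   ] y [0.903 0.43  0.001] z [ 0.43  -0.903  0.   ] 
shift m [ 0.0942 -0.0015  0.002 ] turn 0.3 q [ 0.51  0.28 -0.5   1.85  0.15  1.04  0.39]
```

View pics/above.png

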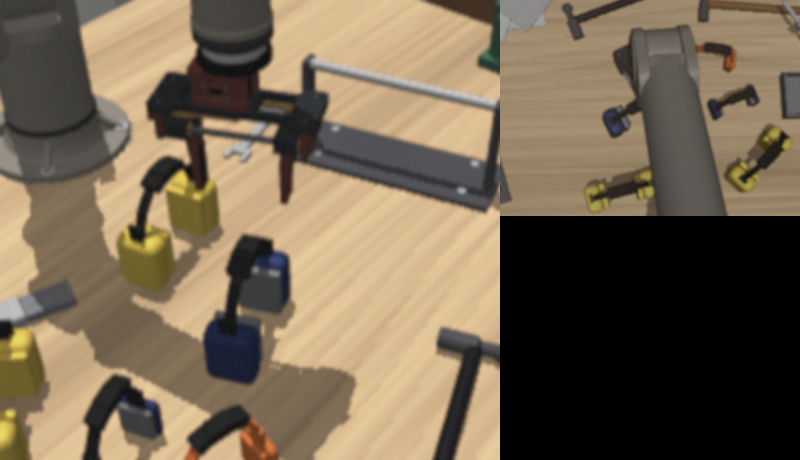

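The open jaws sit centred over the blue pair's pad, at about (250,190) against (255,248) in the crop, and the slim pair is well clear. I'll descend and grip.

Request:
{"name": "step_arm", "arguments": {"moves": [[0.025,-0.0015,0.002,0],[0.05,-0.0015,0.002,0],[0.07,-0.0015,0.002,0],[0.085,-0.0015,0.002,0],[0.094,-0.0015,0.002,0],[0.094,-0.0015,0.002,0],[0.094,-0.0015,0.002,0]]}}

```text
time: 3.12
ee_pos: [523.6, -116.2, 136.0]
tcp_rot: [0.597, 0.379, 0.596, -0.38]
ft_force: [0.4, -0.2, 0.5]
finger_gap: 88.1
```

Request:
{"name": "step_arm", "arguments": {"moves": [[0,0,0,0],[0,0,0,0],[0,0,0,0],[0,0,0,0],[0,0,0,0],[0,0,0,0],[0,0,0,0],[0,0,0,0],[0,0,0,0],[0,0,0,0]], "claw": 1, "newtons": 30}}

```text
time: 3.95
ee_pos: [523.8, -116.0, 136.1]
tcp_rot: [0.597, 0.379, 0.596, -0.38]
ft_force: [2.1, 0.9, 1.0]
finger_gap: 27.6
```

Gripped: the gap is 27.6 mm on a 28 mm pad. Lifting to TCP z of about 330.

Request:
{"name": "step_arm", "arguments": {"moves": [[-0.005,0,0,0],[-0.015,0,0,0],[-0.03,0,0,0],[-0.05,0,0,0],[-0.07,0,0,0],[-0.09,0,0,0],[-0.11,0,0,0],[-0.13,0,0,0],[-0.15,0,0,0],[-0.17,0,0,0],[-0.185,0,0,0],[-0.195,0,0,0]]}}

```text
time: 4.95
ee_pos: [523.9, -115.6, 333.4]
tcp_rot: [0.597, 0.38, 0.595, -0.38]
ft_force: [0.6, -0.2, -2.0]
finger_gap: 28.0
```

Request:
{"name": "step_arm", "arguments": {"moves": [[0,0,0,0],[0,0,0,0],[0,0,0,0]]}}

```text
time: 5.2
ee_pos: [523.3, -115.6, 332.6]
tcp_rot: [0.597, 0.379, 0.596, -0.38]
ft_force: [0.3, -0.2, -2.9]
finger_gap: 27.9
```

```bash
python3 - <<'E'
from h import *
plan([466.4,285,331],.27)
b=get_image("top")[90:290,130:450,::-1]
im=get_image("scene");cv2.imwrite("pics/lift.png",np.hstack([cv2.resize(im[60:330,120:400,::-1],(420,405)),cv2.copyMakeBorder(cv2.resize(b,(380,238)),0,167,0,0,0)]))
E
```

```text
t 5.2 pos [ 523.3 -115.6  332.6] gap 27.9 F [ 0.3 -0.2 -2.9] 
xaxis [ 0.001 -0.002 -1.   ] y [ 0.906  0.423 -0.   ] z [ 0.423 -0.906  0.002] 
shift m [ 0.0009  0.118  -0.387 ] turn 9.6 q [ 0.53  0.2  -0.5   1.72  0.1   1.25  0.44]
```

View pics/lift.png

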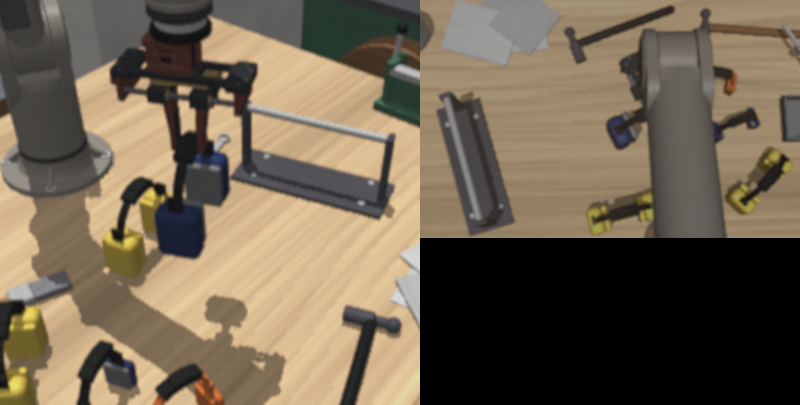

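Lifted level, with the blue pair hanging from the jaws at about (185,205) in the crop. The weight reads about 2.9 N. Now I'll carry it over the bar.

Request:
{"name": "step_arm", "arguments": {"moves": [[0,0.003,-0.01,0],[0,0.009,-0.03,1],[0,0.017,-0.055,2],[0,0.026,-0.085,3],[0,0.035,-0.115,4],[0,0.044,-0.145,5],[0,0.053,-0.175,6],[0,0.062,-0.205,7],[0,0.071,-0.235,8],[0,0.08,-0.26,9],[0,0.086,-0.28,9.6],[0,0.089,-0.29,9.6]]}}

```text
time: 6.3
ee_pos: [479.3, 188.8, 331.4]
tcp_rot: [0.563, 0.427, 0.564, -0.427]
ft_force: [0.3, -0.2, -2.8]
finger_gap: 28.3
```

```bash
python3 -c "
from h import *
plan([467.4,281.5,331],.27)"
```

```text
t 6.3 pos [479.3 188.8 331.4] gap 28.3 F [ 0.3 -0.2 -2.8] 
xaxis [-0.001 -0.    -1.   ] y [ 0.963  0.271 -0.001] z [ 0.271 -0.963 -0.   ] 
shift m [ 0.0004  0.0136 -0.0924] turn 0.2 q [ 0.12  0.19 -0.7   1.75  0.13  1.25 -0.34]
```

Request:
{"name": "step_arm", "arguments": {"moves": [[0,0.002,-0.015,0],[0,0.005,-0.035,0],[0,0.009,-0.06,0],[0,0.012,-0.08,0],[0,0.0135,-0.092,0],[0,0.0135,-0.092,0],[0,0.0135,-0.092,0],[0,0.0135,-0.092,0]]}}

```text
time: 6.97
ee_pos: [467.8, 279.5, 331.0]
tcp_rot: [0.563, 0.427, 0.563, -0.428]
ft_force: [0.6, -0.5, -3.3]
finger_gap: 27.7
```

```bash
python3 - <<'E'
from h import *
plan([467.4,281.5,160],.27)
b=get_image("top")[150:310,110:310,::-1]
im=get_image("scene");cv2.imwrite("pics/over.png",np.hstack([cv2.resize(im[30:240,220:430,::-1],(480,480)),cv2.copyMakeBorder(cv2.resize(b,(300,240)),0,240,0,0,0)]))
E
```

```text
t 6.9667 pos [467.8 279.5 331. ] gap 27.7 F [ 0.6 -0.5 -3.3] 
xaxis [-0.002 -0.002 -1.   ] y [ 0.963  0.269 -0.002] z [ 0.269 -0.963  0.001] 
shift m [ 0.171   0.0005 -0.0022] turn 0.1 q [-0.03  0.25 -0.75  1.69  0.18  1.27 -0.54]
```

View pics/over.png

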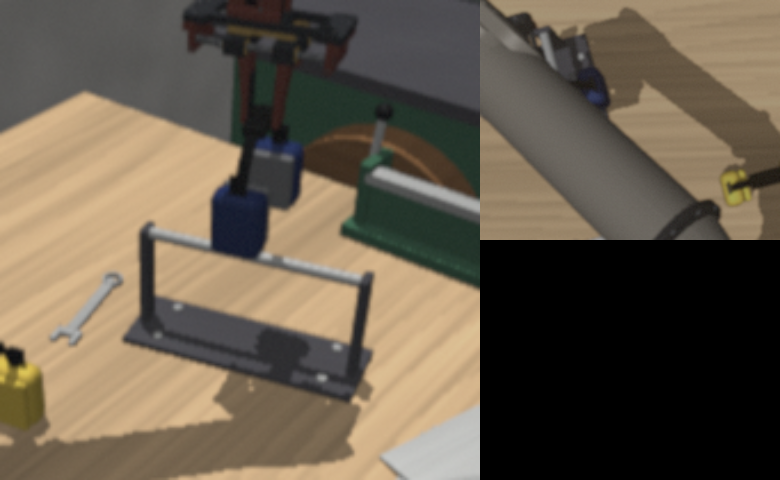

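The pair hangs above the bar with one cup in front, at (240,220), and one behind, at (278,170). It is roughly mid-bar and square. Lowering.

Request:
{"name": "step_arm", "arguments": {"moves": [[0.01,0,-0.002,0],[0.02,0,-0.002,0],[0.032,0,-0.002,0],[0.045,0,-0.002,0],[0.06,0,-0.002,0],[0.075,0,-0.002,0],[0.09,0,-0.002,0],[0.105,0,-0.002,0],[0.12,0,-0.002,0],[0.135,0,-0.002,0],[0.145,0,-0.002,0],[0.152,0,-0.002,0]]}}

```text
time: 8.07
ee_pos: [466.4, 280.3, 177.1]
tcp_rot: [0.563, 0.426, 0.564, -0.429]
ft_force: [0.1, -0.1, -3.3]
finger_gap: 27.8
```

Request:
{"name": "step_arm", "arguments": {"moves": [[0.003,0,0,0],[0.006,0,0,0],[0.008,0,0,0],[0.01,0,0,0],[0.012,0,0,0],[0.013,0,0,0],[0.013,0,0,0],[0.013,0,0,0]]}}

```text
time: 8.73
ee_pos: [466.4, 280.4, 164.3]
tcp_rot: [0.563, 0.426, 0.564, -0.429]
ft_force: [0.4, 0.6, -3.1]
finger_gap: 27.6
```

```bash
python3 - <<'E'
from h import *
plan([467.4,281.5,160],.27)
im=get_image("scene");cv2.imwrite("pics/low.png",cv2.resize(im[60:230,240:410,::-1],(560,560)))
E
```

```text
t 8.7333 pos [466.4 280.4 164.3] gap 27.6 F [ 0.4  0.6 -3.1] 
xaxis [-0.003 -0.002 -1.   ] y [ 0.963  0.268 -0.004] z [ 0.268 -0.963  0.001] 
shift m [ 0.0043  0.0012 -0.0008] turn 0.1 q [-0.1   0.42 -0.7   1.89  0.32  0.96 -0.67]
```

View pics/low.png

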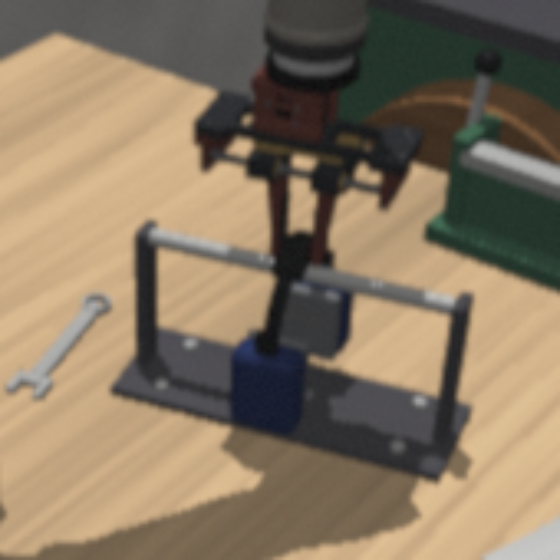

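The cups straddle the bar, with the front one at (268,385) and the rear one at (318,318), and the band sits just above the bar at mid-span. Creeping down to contact.

Request:
{"name": "step_arm", "arguments": {"moves": [[0.001,0,0,0],[0.002,0,0,0],[0.003,0,0,0],[0.004,0,0,0],[0.0045,0,0,0],[0.0045,0,0,0]]}}

```text
time: 9.28
ee_pos: [466.4, 280.3, 159.6]
tcp_rot: [0.563, 0.426, 0.564, -0.429]
ft_force: [0.9, -0.1, -2.6]
finger_gap: 28.0
```

Request:
{"name": "step_arm", "arguments": {"moves": [[0.0005,0,0,0],[0.001,0,0,0],[0.0015,0,0,0],[0.0015,0,0,0]]}}

```text
time: 9.62
ee_pos: [466.4, 280.4, 158.6]
tcp_rot: [0.563, 0.426, 0.563, -0.429]
ft_force: [-1.9, -2.1, 2.6]
finger_gap: 27.8
```

Contact: the vertical force went from −2.6 N to +2.6 N. Releasing.

Request:
{"name": "step_arm", "arguments": {"moves": [[0,0,0,0],[0,0,0,0],[0,0,0,0],[0,0,0,0],[0,0,0,0],[0,0,0,0],[0,0,0,0],[0,0,0,0]], "claw": 0}}

```text
time: 10.28
ee_pos: [466.4, 280.4, 158.6]
tcp_rot: [0.563, 0.426, 0.563, -0.429]
ft_force: [0.3, -0.8, -0.5]
finger_gap: 77.8
```

Request:
{"name": "step_arm", "arguments": {"moves": [[-0.005,0,0,0],[-0.015,0,0,0],[-0.03,0,0,0],[-0.05,0,0,0],[-0.07,0,0,0],[-0.09,0,0,0],[-0.11,0,0,0],[-0.13,0,0,0],[-0.14,0,0,0],[-0.14,0,0,0],[-0.14,0,0,0],[-0.14,0,0,0]]}}

```text
time: 11.28
ee_pos: [466.4, 280.2, 297.5]
tcp_rot: [0.563, 0.426, 0.564, -0.43]
ft_force: [-0.5, -0.4, -0.5]
finger_gap: 87.7
```

```bash
python3 - <<'E'
from h import *
plan([467.4,281.5,160],.27)
im=get_image("scene");get_image("top")
a=cv2.resize(im[60:230,240:410,::-1],(500,500));b=cv2.resize(im[260:390,120:290,::-1],(290,222))
cv2.imwrite("pics/end.png",np.hstack([a,cv2.copyMakeBorder(b,0,278,0,0,0)]))
m=pick("deep_mid","scene",325,165);r=fit(DEEP,{"scene":m},(466,285,[.27]),98);print(r.x,r.fun)
for d in find_in("slim_mid","scene")+find_in("slim_mid","top"):print(d["p"],np.round(d["bbox"]))
E
```

```text
t 11.2833 pos [466.4 280.2 297.5] gap 87.7 F [-0.5 -0.4 -0.5] 
xaxis [-0.005 -0.004 -1.   ] y [ 0.963  0.268 -0.005] z [ 0.268 -0.963  0.002] 
shift m [ 0.1375  0.002  -0.0013] turn 0.1 q [-0.04  0.28 -0.74  1.73  0.2   1.21 -0.57]
deep_mid scene 0.76 [330. 164.  38.  64.]
[465.40568358 286.02274305  30.94024461] 0.15891104936599731
0.97 [242. 336.  54.  62.]
0.83 [190. 322.  45.  67.]
0.86 [378. 159.  42.  25.]
0.59 [393. 198.  45.  28.]
```

View pics/end.png

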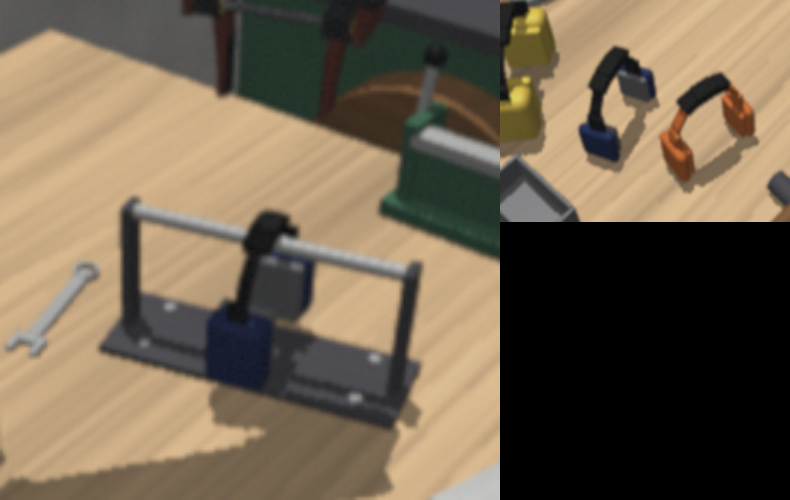

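The pair hangs square on the bar at mid-span, with cups at (240,345) and (282,285), and the gripper is clear. The slim pair is where it was. I'll let it settle, check again and hand in.

Request:
{"name": "step_arm", "arguments": {"moves": [[0,0,0,0],[0,0,0,0],[0,0,0,0],[0,0,0,0],[0,0,0,0],[0,0,0,0],[0,0,0,0],[0,0,0,0],[0,0,0,0],[0,0,0,0],[0,0,0,0],[0,0,0,0]]}}

```text
time: 12.53
ee_pos: [466.6, 280.5, 297.8]
tcp_rot: [0.563, 0.426, 0.564, -0.43]
ft_force: [0.1, -0.3, -0.3]
finger_gap: 88.0
```

```bash
python3 - <<'E'
from h import *
a=get_image("scene").astype(int);[get_image("top") for _ in range(3)];b=get_image("scene").astype(int)
print("motion px diff",np.abs(a-b)[100:220,280:380].mean())
r=fit(DEEP,{"scene":pick("deep_mid","scene",330,164)},(466,285,[.27]),98);print(r.x,r.fun)
print(close_job())
E
```

```text
motion px diff 0.9269722222222222
deep_mid scene 0.74 [328. 163.  36.  64.]
[462.99016554 287.42896682  31.70314284] 0.19386422634124756
the job is handed in; nothing more can be done
None
```

I picked up the larger blue ear defenders by the headband pad, lowered them onto the bar, let go and backed the gripper off. The job was handed in at about 13 s of the 51 s; it reported no verdict.

- **Position:** in the last camera fit the pair is about 4 mm from mid-bar, and its yaw is within about 0.05 rad of the bar's. That fit uses one camera and assumes the pair is upright at bar height, so it did not measure height or tilt. The last picture viewed shows it hanging level with one cup on either side.
- **Gentle placing:** the force readings I took around touchdown stayed under 4 N, far below the 70 N limit.
- **At rest:** two pictures about 0.2 s apart showed only a very small difference, which I took to be image noise. The two fits, about 1.5 s apart, differed by about 3 mm, and the second matched a little worse (0.19 against 0.16). I put this down to noise in the network's outline.
- **Slim pair:** it still stood upright, and its detections were within about 2 pixels of where they started.
- **Gripper:** it ended open about 140 mm above the placing height, touching nothing.

One small deviation: the grasp ended about 4 mm off the pad's centre along the headband, because the arm had not settled when I measured. I corrected for it when placing.

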